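# Weigh a round-bottomed flask and lower it into the cooling pot

### The job

Weigh the steel round-bottomed flask and then put it away to cool: take it out of its sloping cradle, stand it upright in the cork ring on the balance and let go of it for about a second so that it is weighed standing by itself. Then take it again and lower it gently into the deep steel pot (not the shallow dish), so that it is left upright in the cork ring at the pot's bottom. Set it down both times without letting it drop even a centimetre, never bump it or press hard on the balance or the pot, and do not disturb the sample jars.

Things in the scene. Friction and masses are not known exactly. Their poses are not given: they have to be found in the camera images.
- flask: Loose steel flask, about 0.4 kg: a ball of 84 mm diameter, straight neck, black cap. Origin: the ball's centre; z runs along the neck to the cap; round about z. Along z: ball's underside -42 mm, neck (30 mm diameter) to +78, cap (38 mm diameter) +78 to +108, the end. Seated in a cork ring, its origin is 29 mm above the ring's top. Starts in the cradle, neck leaning 38 degrees to the cradle's +x.
- cradle: Fixed cradle: white base plate 150 x 100 x 8 mm, a cork ring (90 mm outside, 60 mm hole, top at 28 mm) under the ball, and two thin steel rails, 32 mm wide over all, under the neck only (46 to 66 mm along the neck from the ball's centre); the cap is free. Origin: on the bench under the ring's centre; z up, rails on the +x side, away from the robot.
- balance: Fixed balance: white case 52 mm high, 190 mm wide in y, reaching 130 mm to -x (display) and 80 mm to +x of the origin; round steel pan of 120 mm diameter, top at 64 mm; fixed on it a cork ring, 90 mm outside, 60 mm hole, 20 mm high. Origin: on the bench, under the pan's centre; z up.
- balance_seat (a point): Centre of the hole of the balance's cork ring, at the height of the ring's top, 84 mm above the bench.
- pot: Fixed deep round steel pot with two small side handles (along its y axis, 92 mm out): outside diameter 140 mm, inside 132 mm, rim 170 mm above the bench. Origin: on the bench, under its centre; z up.
- pot_seat (a point): Centre of the hole of the cork ring (90 mm outside, 60 mm hole) that is fixed on the pot's floor, at the height of the ring's top, 18 mm above the bench.
- pot_rim (a point): Centre of the pot's mouth, at the rim, 170 mm above the bench.
- dish: Fixed shallow steel dish, 160 mm across and 45 mm high, empty: not to be used. Origin: on the bench, under its centre.
- jar_a: Loose sample jar with blue cap, 50 mm diameter, 85 mm high, to be left alone. Origin: centre of its underside.
- jar_b: Loose sample jar like jar_a, 85 mm high, to be left alone.
- jar_c: Loose sample jar with blue cap, 50 mm diameter, 100 mm high, to be left alone.
Things that resemble listed ones, but are neither listed nor needed, are in the scene too. Leave any yellow look-alike of the pot alone.

How it is judged:
By the outcome, as a careful person would: the job done as asked, in the order asked, and still so for the second after the job is handed in, with the robot touching nothing.
It also fails if it takes over 69 s, if anything falls off the work surface, if the arm or the gripper's body presses on something with over 40 N, if the wrist force passes 120 N, or if a joint passes its speed limit or range.

### The arm

A 7-joint arm with a two-finger parallel gripper is mounted at the origin on the work surface. World frame = base frame: x ahead of the robot, y to its left, z up, the work surface at z = 0. Lengths are in m, angles in rad, forces in N, time in s.
With the tool pointing down it reaches from about 0.35 to 0.9 m from the base axis. Payload 7.2 kg.
Tool frame: the origin (TCP) lies at the very end of the fingers, on their centre line; the grasp point (between the pads) lies 19 mm behind it; z points along the fingers, y is the line along which they close (so a half turn about z gives the same grasp; the last joint's range is limited). The gripper opens to 85 mm and grips with 20 to 120 N. Pads are 22 mm wide; open, the fingers measure 114 mm over their backs; the gripper's body (76 mm by 85 mm) begins 54 mm behind the grasp point. The pads swing forward as they close: fully open they stand 13 mm farther back than shut.
Start: joints at [-1.37, 0.411, -0.013, 1.596, 0.006, 1.134, -0.082], TCP at [0.166, 0.603, 0.231] pointing down, gripper open.
Joint ranges: [-2.95, 2.95], [-0.29, 1.99], [-1.47, 1.44], [0.14, 2.54], [-1.03, 4.17], [0.13, 1.85], [-2.86, 2.86]. Speed limits (rad/s): [2.39, 2.39, 3.01, 3.01, 3.14, 3.14, 3.14].

### API

Orientations are given as a unit quaternion [x, y, z, w].
In Python, from workcell import arm gives the robot as it stands. The module is installed in compiled form; this text tells all that it offers.
- The arm moves only by the tool carry_out, never from a script. Its argument "series" is a list of rows, each a list of 3 entries, a list of its own where there are three numbers: the opening, from 0 (shut) to 1 (fully open), then the shift along the world's x, y, z in units of 40 mm (1.0 is 40 mm), then the turn about the world's z in units of 0.12 rad (1.0 is 0.12 rad). A call has exactly 8 rows; each row shifts and turns the commanded pose from where the row before left it; what a row does not reach is not made up. A row lasts 1/12 s, in which the tool goes at most 41.7 mm and 7.16 degrees, less where a joint would pass 70% of its speed; a pose out of reach is approached as far as the arm can. A call with a number of a shift or a turn outside -1 to 1 is refused whole. A call with a gripper value outside its range is refused whole. The fingers move at their own pace and stop on an object; the grip force is fixed at half the most. Time passes only in rows, so rows that do not move let the fingers close, or fill a call up. It gives the time, the measured TCP pose, the force, the opening and the grip force at its end, in the units of the state.
- arm.sense(): the state, without advancing time (a new reading comes with each control period).
- arm.get_image(name): name is "scene" or "side" or "wrist"; returns a dict with "image" (384x512x3 uint8, red, green, blue), "depth" (384x512 float32, m along the optical axis (not along the pixel's ray), 0 where there is no reading), "fovy" (degrees; the focal length in pixels is half the picture's height over the tangent of half this angle, whatever the lens; pixels are square), "cx", "cy" (the principal point, pixels), "rvec" (rotation vector, rad) and "tvec" (3), from world to camera coordinates, as OpenCV has them; the wrist camera has in their place "tool_from_camera" (4x4, takes a point from camera to tool coordinates, whose origin is the TCP and whose axes are the flange's). Camera axes: x right, y down, z forward; pixel columns grow to the right and rows downward; lengths in m; the calibration is good to about 2 mm. A picture is of the moment at which its call begins: read the wrist's pose just before it.
- arm.finish_job(): hands the job in; it is judged then, once.
Trained networks look in the newest picture that a camera, given by its name, has taken for a name from the list of things; names that differ only in an ending like _2 or _b are one class to them, and where a whole thing is asked for, a point or a joint stands for the part that bears it (a point fixed in the world has none). Each returns a list of dicts, best first, with "conf" (0 to 1); they miss things now and then, are a little off and sometimes report something else, mostly with a low value. They report only what shows in the picture. A call takes as long as a camera call. They do not tell look-alikes from the thing itself.
- arm.recognise(camera, query): "location" ([row, column] in pixels, amid what is visible of it).
- arm.spot_point(camera, query): "location" ([row, column] in pixels: a listed point, or the origin of a listed thing).
The state is a dict: "time_s": time; "q": joint angles; "dq": joint speeds; "joint_efforts": joint torques, N m; "eef_pos": TCP position; "orientation": TCP orientation; "contact_force": force on the tool from outside, world axes, zero at the start; "moment": the same for the moment, N m; "grip_width": finger opening in m; "gripper_force": force on a finger pad.
Only numpy, scipy, OpenCV 4.12 (cv2) and the standard library are available. Lean on these libraries where they do the work, as an engineer would, in place of code of your own. Each camera call takes 0.05 s, during which the arm holds its last target. There are 200 camera calls.

## Working session

There is one attempt and no reset: what is moved stays moved. The work goes in short steps, Python scripts to look and compute and a tool call to move; the robot and the scene stay as the last step left them, time stands still between calls to the robot, and variables do not carry over. Pictures are saved under pics/ and viewed, at most 12 in all, crops included, and the job is handed in when it is done.

Besides the shell and the picture viewer there is one more tool, called after "Call:" as name(argument=value, ...) on one line, values as JSON. carry_out: Moves the arm, as the interface text tells. Its arguments: {"type":"object","properties":{"series":{"type":"array","items":{"type":"array"}}},"required":["series"]}

```bash
mkdir -p pics
cat > h.py <<'E'
import numpy as np, cv2
from workcell import arm
from scipy.spatial.transform import Rotation as R
def cam(name):
    s=arm.sense(); d=arm.get_image(name)
    f=d["image"].shape[0]/2/np.tan(np.radians(d["fovy"])/2)
    K=np.array([[f,0,d["cx"]],[0,f,d["cy"]],[0,0,1]])
    if "rvec" in d:
        Rm=cv2.Rodrigues(np.array(d["rvec"],float))[0]; t=np.array(d["tvec"],float).ravel()
        Rc=Rm.T; c=-Rm.T@t
    else:
        T=np.array(d["tool_from_camera"]); Rt=R.from_quat(s["orientation"]).as_matrix()
        Rc=Rt@T[:3,:3]; c=Rt@T[:3,3]+np.array(s["eef_pos"])
    return dict(im=d["image"],dep=d["depth"],K=K,Rc=Rc,c=c)
def ray(C,rc):
    v=C["Rc"]@np.linalg.solve(C["K"],[rc[1],rc[0],1.]); return v
def cloud(C):
    h,w=C["dep"].shape; u,v=np.meshgrid(np.arange(w),np.arange(h))
    p=np.stack([u,v,np.ones_like(u)],-1)@np.linalg.inv(C["K"]).T*C["dep"][...,None]
    return p@C["Rc"].T+C["c"]
def at(C,rc):
    r,c=int(round(rc[0])),int(round(rc[1])); return cloud(C)[r,c]
def save(C,n): cv2.imwrite("pics/"+n,C["im"][...,::-1])
def tri(obs):
    A=np.zeros((3,3));b=np.zeros(3)
    for C,rc in obs:
        v=ray(C,rc);v/=np.linalg.norm(v);P=np.eye(3)-np.outer(v,v);A+=P;b+=P@C["c"]
    return np.linalg.solve(A,b)
E
python3 - <<'E'
from h import *
np.set_printoptions(precision=3,suppress=True)
s=arm.sense();print({k:s[k] for k in("time_s","eef_pos","orientation","contact_force","grip_width")})
Cs={n:cam(n) for n in("scene","side")}
big=np.hstack([Cs[n]["im"] for n in Cs]);cv2.imwrite("pics/a.png",cv2.resize(big,(800,300))[...,::-1])
save(Cs["scene"],"scene.png");save(Cs["side"],"side.png")
for q in ["flask","cradle","balance","balance_seat","pot","pot_seat","pot_rim","dish","jar_a","jar_c"]:
  for n in Cs:
    for d in arm.spot_point(n,q)[:4]:
        print(q,n,np.round(d["location"]),round(d["conf"],2),at(Cs[n],d["location"]))
for n in Cs: print(n,Cs[n]["c"])
E
```

```text
{'time_s': 0.0, 'eef_pos': array([0.166, 0.602, 0.23 ]), 'orientation': array([ 0.134,  0.991, -0.001, -0.   ]), 'contact_force': array([ 0.481, -0.42 ,  0.862]), 'grip_width': 0.08526555966502168}
flask side [195. 316.] 0.8 [0.416 0.068 0.084]
cradle scene [170. 248.] 0.81 [0.461 0.034 0.071]
cradle scene [228. 217.] 0.62 [ 0.681 -0.015  0.004]
cradle scene [222. 152.] 0.47 [ 0.72  -0.237  0.009]
cradle side [213. 313.] 0.51 [0.423 0.269 0.158]
balance scene [153. 156.] 0.83 [ 0.472 -0.316  0.07 ]
balance side [157. 311.] 0.82 [ 0.439 -0.242  0.051]
balance_seat scene [144. 154.] 0.84 [ 0.427 -0.345  0.064]
balance_seat side [140. 313.] 0.67 [ 0.436 -0.37   0.061]
pot scene [221. 391.] 0.63 [0.566 0.533 0.104]
pot side [278. 294.] 0.88 [0.452 0.501 0.171]
pot side [355. 266.] 0.67 [0.488 0.618 0.102]
pot side [139. 312.] 0.62 [ 0.44  -0.361  0.069]
pot_seat scene [191. 326.] 0.81 [0.527 0.315 0.134]
pot_seat scene [218. 387.] 0.77 [0.563 0.519 0.11 ]
pot_rim scene [168. 334.] 0.57 [0.393 0.329 0.098]
pot_rim scene [190. 403.] 0.57 [0.434 0.565 0.107]
pot_rim scene [194. 326.] 0.46 [
[... 159 characters left out ...]
01  0.007]
dish side [202. 231.] 0.76 [0.665 0.074 0.044]
jar_a scene [242. 324.] 0.9 [0.661 0.344 0.043]
jar_a scene [242. 294.] 0.66 [0.693 0.25  0.054]
jar_a scene [221. 150.] 0.54 [ 0.722 -0.241  0.017]
jar_a side [256. 218.] 0.83 [0.631 0.367 0.088]
jar_a side [164. 239.] 0.76 [ 0.7   -0.228  0.014]
jar_a side [277. 218.] 0.59 [0.634 0.372 0.028]
jar_c scene [242. 324.] 0.9 [0.661 0.344 0.043]
jar_c scene [242. 294.] 0.66 [0.693 0.25  0.054]
jar_c scene [221. 150.] 0.54 [ 0.722 -0.241  0.017]
jar_c side [256. 218.] 0.83 [0.631 0.367 0.088]
jar_c side [164. 239.] 0.76 [ 0.7   -0.228  0.014]
jar_c side [277. 218.] 0.59 [0.634 0.372 0.028]
scene [1.296 0.271 1.155]
side [0.432 1.035 0.68 ]
```

View pics/scene.png

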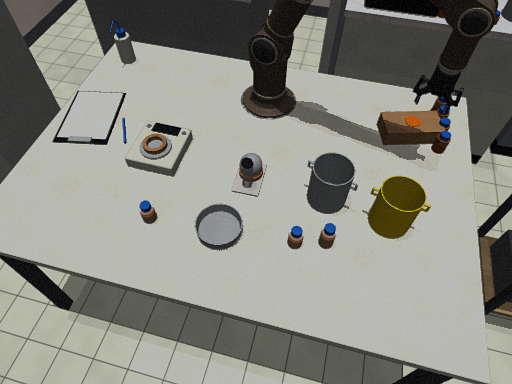

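View pics/side.png

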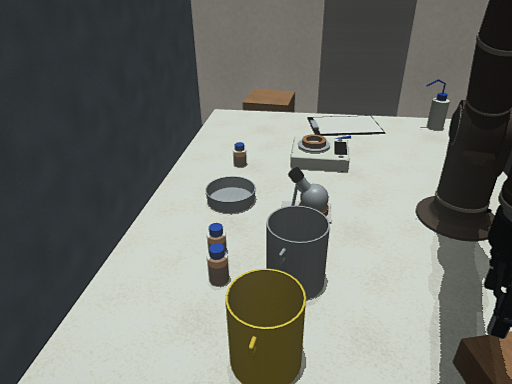

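The scene view shows the flask at about (165,251), cap leaning towards the camera. The balance ring is at (145,155), the grey pot at (182,331), with the yellow look-alike at (207,398). The dish is at (226,219) and jars at (210,147), (236,296) and (236,328). The side view agrees, with the grey pot in front of the flask. Next I'll fit the geometry from the depth images of both cameras.

Run:
```python
from h import *
from scipy.optimize import least_squares as LS
np.set_printoptions(precision=4,suppress=True)
for n in("scene","side"):
    C=cam(n);P=cloud(C).reshape(-1,3);I=C["im"].reshape(-1,3).astype(int);ok=C["dep"].ravel()>0
    near=lambda x,y,r:ok&(np.hypot(P[:,0]-x,P[:,1]-y)<r)
    g=I.max(1)-I.min(1)<25
    m=near(.44,.035,.11)&g&(P[:,2]>.045)
    br=I.max(1)
    dk=m&(br<50)
    st=m&(br>60)&(P[:,2]<.11)
    f=LS(lambda p:np.linalg.norm(P[st]-p,axis=1)-.042,[.44,.03,.055],loss="soft_l1",f_scale=.002)
    print(n,"ball",f.x,st.sum(),np.median(abs(f.fun)),"cap",dk.sum(),P[dk].mean(0),P[dk].max(0),P[dk].min(0))
    m=near(.46,.32,.12)&(P[:,2]>.160)&(P[:,2]<.18)
    f=LS(lambda p:np.hypot(*(P[m][:,:2]-p).T)-.068,[.45,.32],loss="soft_l1",f_scale=.003)
    print("pot",f.x,m.sum(),P[m][:,2].mean(),np.median(abs(f.fun)))
    m=near(.44,-.35,.08)&(I[:,0]-I[:,2]>35)
    t=m&(P[:,2]>.075)
    f=LS(lambda p:np.hypot(*(P[t][:,:2]-p).T)-.0375,[.44,-.35],loss="soft_l1",f_scale=.006)
    print("ring",f.x,t.sum(),m.sum(),P[t].mean(0) if t.any() else P[m].mean(0),np.percentile(P[m][:,2],[10,50,90]))
    m=near(.44,-.35,.2)&(P[:,2]>.045)&(P[:,2]<.058);print("case",cv2.minAreaRect(P[m][:,:2].astype(np.float32)*1000))
    m=near(.44,.035,.13)&(P[:,2]>.004)&(P[:,2]<.013);print("plate",m.sum(),cv2.minAreaRect(P[m][:,:2].astype(np.float32)*1000) if m.sum()>20 else 0)
    np.savez(n,P=P,I=I)
```

```text
scene ball [0.421  0.0314 0.0572] 207 0.0012219733849855238 cap 137 [0.479  0.0382 0.12  ] [0.4997 0.0736 0.1522] [0.4263 0.0054 0.0468]
pot [0.4574 0.3232] 279 0.16772919930559474 0.0011357323280723058
ring [ 0.4348 -0.3373] 194 199 [ 0.4354 -0.3378  0.0844] [0.0807 0.0843 0.0873]
case ((409.181640625, -336.583251953125), (191.04287719726562, 214.42776489257812), 89.61795806884766)
plate 616 ((438.24053955078125, 34.145668029785156), (248.489501953125, 251.7119140625), 73.9048843383789)
side ball [0.4245 0.0338 0.057 ] 592 0.001978539312008684 cap 164 [0.4745 0.0475 0.1282] [0.4973 0.0586 0.1512] [0.3824 0.026  0.0471]
pot [0.4567 0.3271] 579 0.16574323385150555 0.0009353868847034041
ring [ 0.4335 -0.3343] 99 100 [ 0.4329 -0.3324  0.0822] [0.0806 0.0822 0.0838]
case ((409.39642333984375, -329.6380920410156), (192.27359008789062, 209.2388458251953), 89.47361755371094)
plate 127 ((444.84674072265625, 35.0825309753418), (94.2743911743164, 151.31375122070312), 88.56964111328125)
```

Call:
carry_out(series=[[1,[0,0,1],0],[1,[0,0,1],0],[1,[0,0,1],0],[1,[1,-0.5,0.5],0],[1,[1,-1,0],0],[1,[1,-1,0],0],[1,[1,-1,0],0],[1,[1,-1,0],0]])

```text
time_s: 1.87
eef_pos: [0.319, 0.4661, 0.3686]
orientation: [0.134, 0.991, 0.0, 0.0]
contact_force: [1.6, 0.1, -0.4]
grip_width: 0.0856
gripper_force: 0.0
```

Call:
carry_out(series=[[1,[0.3,-0.95,0],0.3],[1,[0.3,-0.95,0],0.3],[1,[0.3,-0.95,0],0.3],[1,[0.3,-0.95,0],0.3],[1,[0.3,-0.95,0],0.3],[1,[0.3,-0.95,0],0.3],[1,[0.3,-0.95,0],0.3],[1,[0.3,-0.95,0],0.3]])

```text
time_s: 2.53
eef_pos: [0.414, 0.1617, 0.3686]
orientation: [-0.011, 1.0, 0.0, 0.0]
contact_force: [1.4, 0.3, -0.3]
grip_width: 0.0854
gripper_force: 0.0
```

Call:
carry_out(series=[[1,[0.5,-0.8,-0.3],0],[1,[0.5,-0.8,-0.3],0],[1,[0.3,-0.6,-0.3],0],[1,[0,-0.2,0],0],[1,[0,0,0],0],[1,[0,0,0],0],[1,[0,0,0],0],[1,[0,0,0],0]])

```text
time_s: 3.2
eef_pos: [0.4657, 0.0694, 0.3328]
orientation: [-0.011, 1.0, 0.0, 0.0]
contact_force: [0.5, -0.2, -0.4]
grip_width: 0.0854
gripper_force: 0.0
```

Run:
```python
from h import *
from scipy.optimize import least_squares as LS
np.set_printoptions(precision=4,suppress=True)
s=arm.sense();print(s["eef_pos"],s["orientation"],s["time_s"])
C=cam("wrist");save(C,"w1.png");print(C["c"])
P=cloud(C).reshape(-1,3);I=C["im"].reshape(-1,3).astype(int);ok=C["dep"].ravel()>0
m=ok&(np.hypot(P[:,0]-.45,P[:,1]-.035)<.12)&(P[:,2]>.045)&(P[:,2]<.18)&(I.max(1)-I.min(1)<25)
st=m&(I.max(1)>60)&(P[:,2]<.1)&(P[:,0]<.45)
f=LS(lambda p:np.linalg.norm(P[st]-p,axis=1)-.042,[.423,.03,.057],loss="soft_l1",f_scale=.002)
print("ball",f.x,st.sum())
for lo,hi in((.06,.08),(.08,.1),(.1,.12),(.12,.13),(.13,.14),(.14,.17)):
    k=m&(P[:,2]>lo)&(P[:,2]<hi)
    if k.sum()>5: print(lo,k.sum(),P[k].mean(0),P[k].min(0),P[k].max(0),np.median(I[k],axis=0))
for q in("flask","cradle"):
    print(q,[(d["location"],d["conf"],at(C,d["location"])) for d in arm.spot_point("wrist",q)[:3]])
```

```text
[0.4657 0.0694 0.3328] [-0.011   0.9999  0.0004  0.0003] 3.2
[0.3842 0.0677 0.4752]
ball [0.4215 0.0334 0.0563] 2098
0.06 570 [0.4088 0.0395 0.0732] [ 0.38   -0.0062  0.0601] [0.4765 0.0737 0.08  ] [61. 62. 64.]
0.08 1704 [0.4171 0.0344 0.0908] [ 0.3868 -0.0009  0.08  ] [0.4688 0.0676 0.1   ] [73. 75. 77.]
0.1 301 [0.4477 0.0356 0.11  ] [0.4362 0.0197 0.1   ] [0.4641 0.0495 0.1199] [67. 69. 70.]
0.12 93 [0.4584 0.0357 0.1248] [0.4517 0.016  0.12  ] [0.4744 0.053  0.13  ] [67. 69. 70.]
0.13 342 [0.4748 0.0363 0.1356] [0.4549 0.0166 0.1301] [0.5015 0.0536 0.14  ] [43. 44. 43.]
0.14 488 [0.4763 0.0354 0.1459] [0.4622 0.0163 0.1401] [0.4902 0.0537 0.154 ] [43. 44. 43.]
flask [([130.6, 230.7], 0.62, array([0.4177, 0.0362, 0.0978]))]
cradle [([131.4, 232.0], 0.6, array([0.4175, 0.0377, 0.0994]))]
```

View pics/w1.png

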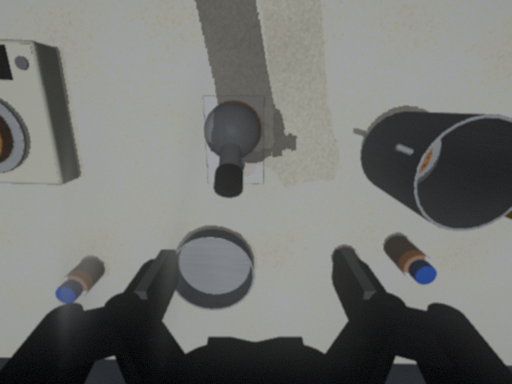

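The wrist view shows the flask ball at pixel (128,233) and its cap at (180,229), pointing almost exactly along +x. The grey pot is at (165,440) and the balance at the left edge. I'll descend astride the cap.

Call:
carry_out(series=[[1,[0.33,-0.85,0],0.1],[1,[0,0,-0.9],0],[1,[0,0,-0.9],0],[1,[0,0,-0.9],0],[1,[0,0,-0.9],0],[1,[0,0,-0.8],0],[1,[0,0,-0.6],0],[1,[0,0,-0.4],0]])

```text
time_s: 4.02
eef_pos: [0.4778, 0.0341, 0.1139]
orientation: [-0.016, 1.0, -0.0, -0.001]
contact_force: [0.3, -0.1, 0.2]
grip_width: 0.0855
gripper_force: 0.0
```

Call:
carry_out(series=[[1,[0,0,-0.15],0],[1,[0,0,0],0],[1,[0,0,0],0],[1,[0,0,0],0],[1,[0,0,0],0],[1,[0,0,0],0],[1,[0,0,0],0],[1,[0,0,0],0]])

```text
time_s: 4.68
eef_pos: [0.4793, 0.0338, 0.1107]
orientation: [-0.016, 1.0, 0.0, 0.0]
contact_force: [0.7, 1.6, -0.8]
grip_width: 0.0858
gripper_force: 0.0
```

Run:
```python
from h import *
s=arm.sense();print(s["eef_pos"],s["orientation"],s["time_s"])
C=cam("wrist");D=cam("side")
cv2.imwrite("pics/w2.png",np.hstack([cv2.resize(C["im"][...,::-1],(400,300)),cv2.resize(D["im"][120:270,220:420,::-1],(400,300))]))
```

```text
[0.47929258 0.03378751 0.11074798] [-1.56279832e-02  9.99877785e-01  1.80887995e-04  3.86608472e-04] 4.6833
```

View pics/w2.png

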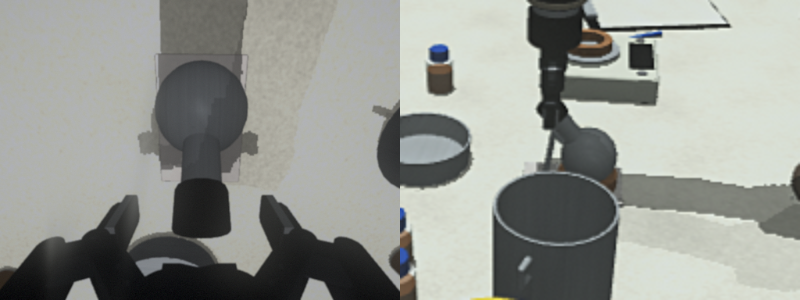

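The fingers straddle the cap: left pad column about 130, right about 268, cap centre about 202 in the left half of the picture. I'll shift about 1 mm to +y and close.

Call:
carry_out(series=[[0.6,[0,0.03,0],0],[0.5,[0,0,0],0],[0.45,[0,0,0],0],[0,[0,0,0],0],[0,[0,0,0],0],[0,[0,0,0],0],[0,[0,0,0],0],[0,[0,0,0],0]])

```text
time_s: 5.45
eef_pos: [0.4792, 0.0351, 0.1104]
orientation: [-0.016, 1.0, 0.0, 0.0]
contact_force: [-0.0, 1.0, 3.0]
grip_width: 0.0366
gripper_force: 59.6
```

Call:
carry_out(series=[[0,[-0.1,0,0.06],0],[0,[-0.1,0,0.06],0],[0,[-0.1,0,0.06],0],[0,[-0.1,0,0.05],0],[0,[-0.1,0,0.05],0],[0,[-0.1,0,0.04],0],[0,[0,0,0],0],[0,[0,0,0],0]])

```text
time_s: 6.12
eef_pos: [0.4542, 0.0347, 0.123]
orientation: [-0.016, 1.0, -0.0, -0.001]
contact_force: [0.2, -0.2, 0.7]
grip_width: 0.0362
gripper_force: 60.4
```

```bash
cat > tilt.py <<'E'
from h import *
import sys
from scipy.optimize import least_squares as LS
np.set_printoptions(precision=4,suppress=True)
s=arm.sense();e=s["eef_pos"];print(e,s["contact_force"],s["moment"],s["time_s"],s["grip_width"])
for n in("side","scene","wrist"):
    C=cam(n);P=cloud(C).reshape(-1,3);I=C["im"].reshape(-1,3).astype(int);ok=C["dep"].ravel()>0
    st=ok&(np.hypot(P[:,0]-e[0]+.03,P[:,1]-e[1])<.1)&(P[:,2]<e[2]-.008)&(P[:,2]>e[2]-.13)&(I.max(1)-I.min(1)<25)&(I.max(1)>55)&(I.max(1)<150)
    if n=="wrist": cv2.imwrite("pics/%s.png"%sys.argv[1],C["im"][...,::-1])
    if st.sum()<30: continue
    f=LS(lambda p:np.linalg.norm(P[st]-p,axis=1)-.042,e-[.02,0,.065],loss="cauchy",f_scale=.001)
    d=e+[0,0,.019]-f.x
    print(n,"ball",f.x,st.sum(),(abs(f.fun)<.002).sum(),"tilt x,y deg",np.degrees(np.arctan2(d[:2],d[2])),np.linalg.norm(d))
E
python3 tilt.py t1
```

```text
[0.4542 0.0347 0.123 ] [ 0.15   -0.2328  0.656 ] [-0.2361 -0.1001  0.0265] 6.1167 0.036178495625982104
side ball [0.3971 0.0335 0.0677] 1098 454 tilt x,y deg [37.5502  0.9685] 0.09373420362471713
scene ball [0.4449 0.0361 0.0363] 538 59 tilt x,y deg [ 5.0292 -0.7732] 0.1061649834131022
wrist ball [0.397  0.0332 0.0688] 16421 10417 tilt x,y deg [38.027   1.2107] 0.09296302137070397
```

The flask moved without turning: the pads hold the tilt rigidly. I'll lift it a little and check whether it swings upright by gravity.

Call:
carry_out(series=[[0,[0,0,0.2],0],[0,[0,0,0.3],0],[0,[0,0,0.3],0],[0,[0,0,0.3],0],[0,[0,0,0.2],0],[0,[0,0,0.1],0],[0,[0,0,0],0],[0,[0,0,0],0]])

```text
time_s: 6.93
eef_pos: [0.4548, 0.035, 0.1789]
orientation: [-0.016, 1.0, 0.0, -0.0]
contact_force: [-0.7, -1.3, -3.0]
grip_width: 0.037
gripper_force: 60.4
```

```bash
python3 tilt.py t2
```

```text
[0.4548 0.035  0.1789] [-0.6648 -1.2646 -3.0299] [ 0.0177 -0.2142 -0.0312] 6.9333 0.03700570535938382
side ball [0.3984 0.0337 0.1232] 728 504 tilt x,y deg [37.0647  1.0101] 0.09359727550009131
scene ball [0.4397 0.0426 0.0999] 173 28 tilt x,y deg [ 8.7668 -4.4745] 0.09943807246710173
wrist ball [0.3978 0.0334 0.1239] 10819 10296 tilt x,y deg [37.6202  1.2394] 0.09348753899106182
```

It hangs rigidly at 37.5°. I'll put it back in the cradle and re-grip only the very end of the cap, so there is little pad contact to resist turning.

Call:
carry_out(series=[[0,[0.3,0,0],0],[0,[0.31,0,-0.2],0],[0,[0,0,-0.4],0],[0,[0,0,-0.4],0],[0,[0,0,-0.35],0],[0,[0,0,-0.2],0],[0,[0,0,-0.1],0],[0,[0,0,-0.03],0]])

```text
time_s: 7.75
eef_pos: [0.4793, 0.0347, 0.1113]
orientation: [-0.016, 1.0, -0.0, -0.0]
contact_force: [0.0, -0.0, -3.2]
grip_width: 0.0365
gripper_force: 60.5
```

Call:
carry_out(series=[[0,[0,0,0],0],[0,[0,0,-0.02],0],[0,[0,0,0],0],[0,[0,0,0],0],[0,[0,0,0],0],[0,[0,0,0],0],[0,[0,0,0],0],[0,[0,0,0],0]])

```text
time_s: 8.42
eef_pos: [0.4795, 0.0349, 0.1112]
orientation: [-0.016, 1.0, 0.0, 0.0]
contact_force: [1.2, -0.1, -2.8]
grip_width: 0.0365
gripper_force: 60.5
```

```bash
python3 tilt.py t3
```

```text
[0.4795 0.0349 0.1112] [ 1.1874 -0.0926 -2.7936] [-0.0237 -0.2373  0.0275] 8.4167 0.03652657737838615
side ball [0.4214 0.0335 0.0567] 871 443 tilt x,y deg [38.3228  1.1343] 0.09365106388836897
scene ball [0.4542 0.0354 0.0277] 532 50 tilt x,y deg [13.8831 -0.267 ] 0.10562856646538547
wrist ball [0.4212 0.0332 0.0575] 17675 10523 tilt x,y deg [38.7531  1.3386] 0.09318256547975608
```

Call:
carry_out(series=[[0,[0,0,-0.02],0],[0,[0,0,0],0],[0.5,[0,0,0],0],[0.6,[0,0,0],0],[0.6,[0,0,0],0],[0.6,[0.05,0,0.2],0],[0.6,[0.05,0,0.2],0],[0.6,[0.05,0,0.1],0]])

```text
time_s: 9.23
eef_pos: [0.4864, 0.0349, 0.1318]
orientation: [-0.015, 1.0, 0.0, 0.001]
contact_force: [0.5, 0.0, 0.2]
grip_width: 0.0514
gripper_force: 0.0
```

Call:
carry_out(series=[[0.6,[0,0,0],0],[0.4,[0,0,0],0],[0,[0,0,0],0],[0,[0,0,0],0],[0,[0,0,0],0],[0,[0,0,0],0],[0,[0,0,0],0],[0,[0,0,0],0]])

```text
time_s: 9.9
eef_pos: [0.486, 0.0352, 0.1308]
orientation: [-0.016, 1.0, 0.0, 0.001]
contact_force: [-0.4, 0.5, 6.7]
grip_width: 0.0355
gripper_force: 59.1
```

```bash
python3 tilt.py t4;  python3 -c "
import cv2;from h import *
D=cam('side');cv2.imwrite('pics/t4c.png',np.hstack([cv2.resize(cv2.imread('pics/t4.png'),(400,300)),cv2.resize(D['im'][140:230,260:380,::-1],(400,300))]))"
```

```text
[0.486  0.0352 0.1308] [-0.4171  0.4538  6.7354] [ 0.1407  0.0973 -0.1099] 9.9 0.03545332238953786
side ball [0.4223 0.0342 0.0552] 853 437 tilt x,y deg [33.9409  0.5727] 0.11398740510905883
scene ball [0.4677 0.0381 0.0362] 558 56 tilt x,y deg [ 9.1256 -1.4739] 0.11504278198084913
wrist ball [0.4216 0.0337 0.0563] 14510 8734 tilt x,y deg [34.5524  0.8988] 0.11348070482717326
```

View pics/t4c.png

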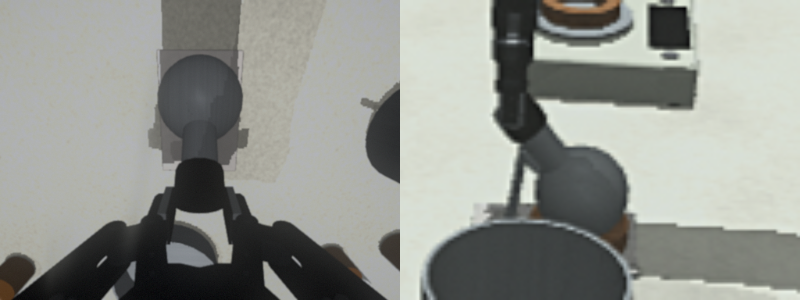

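The left half shows only the cap's end between the fingertips, at about (205,200). The right half shows the flask still leaning in its cradle. I'll try the first half of the uprighting arc.

Call:
carry_out(series=[[0,[-0.12,0,0.09],0],[0,[-0.13,0,0.08],0],[0,[-0.12,0,0.07],0],[0,[-0.13,0,0.06],0],[0,[-0.12,0,0.05],0],[0,[-0.13,0,0.04],0],[0,[0,0,0],0],[0,[0,0,0],0]])

```text
time_s: 10.77
eef_pos: [0.4573, 0.0355, 0.1475]
orientation: [-0.016, 1.0, 0.001, 0.003]
contact_force: [6.4, 1.6, 6.7]
grip_width: 0.0356
gripper_force: 61.4
```

```bash
python3 tilt.py t5
```

```text
[0.4573 0.0355 0.1475] [6.3906 1.5634 6.6517] [ 0.474  -1.7003 -0.1061] 10.7667 0.03556805194164658
side ball [0.4149 0.0345 0.0608] 770 451 tilt x,y deg [21.8515  0.5265] 0.1138617924268624
scene ball [0.4435 0.0358 0.054 ] 263 49 tilt x,y deg [ 7.0049 -0.1562] 0.11327401519556456
wrist ball [0.4145 0.0339 0.0617] 8372 6900 tilt x,y deg [22.2051  0.86  ] 0.11319162533449835
```

Call:
carry_out(series=[[0,[-0.12,0,0.02],0],[0,[-0.12,0,0.02],0],[0,[-0.12,0,0.02],0],[0,[-0.12,0,0.02],0],[0,[-0.12,0,0.01],0],[0,[0,0,0],0],[0,[0,0,0],0],[0,[0,0,0],0]])

```text
time_s: 11.58
eef_pos: [0.4368, 0.0363, 0.153]
orientation: [-0.016, 1.0, 0.002, 0.006]
contact_force: [9.2, 2.1, 19.4]
grip_width: 0.0356
gripper_force: 66.8
```

```bash
python3 tilt.py t6
```

```text
[0.4368 0.0363 0.153 ] [ 9.1966  2.1356 19.4336] [ 0.8704 -2.2988 -0.0541] 11.5833 0.03560658338570167
side ball [0.4103 0.0341 0.063 ] 778 474 tilt x,y deg [13.6819  1.1225] 0.11220741861532119
scene ball [0.4082 0.0321 0.0648] 300 160 tilt x,y deg [14.9403  2.2255] 0.11104605455443689
wrist ball [0.4099 0.0339 0.0641] 7410 6199 tilt x,y deg [14.0319  1.2654] 0.11130282426341341
```

It is turning (about 14° left) but the ball rides up the ring. I'll lift it clear, re-centre and repeat.

Call:
carry_out(series=[[0,[0,0,0.15],0],[0,[0.12,0,0.05],0],[0,[0.12,0,0],0],[0,[0.1,0,0],0],[0,[0,0,-0.15],0],[0,[0,0,-0.1],0],[0,[0,0,-0.05],0],[0,[0,0,0],0]])

```text
time_s: 12.4
eef_pos: [0.4495, 0.0352, 0.147]
orientation: [-0.016, 1.0, 0.0, 0.004]
contact_force: [6.0, 0.5, 13.5]
grip_width: 0.0357
gripper_force: 66.5
```

```bash
python3 tilt.py t7
```

```text
[0.4495 0.0352 0.147 ] [ 6.0233  0.5243 13.5069] [-0.1058 -1.305   0.0284] 12.4 0.035721319572427114
side ball [0.4176 0.0319 0.059 ] 757 433 tilt x,y deg [16.5931  1.7642] 0.11173998390202122
scene ball [0.4415 0.0327 0.0534] 285 59 tilt x,y deg [4.073  1.2597] 0.11293107339182855
wrist ball [0.4172 0.0317 0.06  ] 7825 6479 tilt x,y deg [16.9819  1.9207] 0.11089251367710716
```

Call:
carry_out(series=[[0,[-0.12,0,0.04],0],[0,[-0.12,0,0.03],0],[0,[-0.12,0,0.03],0],[0,[-0.12,0,0.02],0],[0,[-0.12,0,0.01],0],[0,[-0.12,0,0],0],[0,[0,0,0],0],[0,[0,0,0],0]])

```text
time_s: 13.22
eef_pos: [0.4237, 0.035, 0.1543]
orientation: [-0.016, 1.0, 0.001, 0.008]
contact_force: [10.2, -2.1, 22.7]
grip_width: 0.0354
gripper_force: 70.5
```

Call:
carry_out(series=[[0,[0,0,0.15],0],[0,[0.1,0,0.1],0],[0,[0.1,0,0.1],0],[0,[0.1,0,0],0],[0,[0,0,0],0],[0,[0,0,0],0],[0,[0,0,0],0],[0,[0,0,0],0]])

```text
time_s: 13.88
eef_pos: [0.4277, 0.0348, 0.1642]
orientation: [-0.016, 1.0, -0.0, -0.001]
contact_force: [0.4, -0.0, -4.3]
grip_width: 0.0354
gripper_force: 67.6
```

```bash
python3 tilt.py t8;  python3 -c "
import cv2;from h import *
D=cam('side');cv2.imwrite('pics/t8c.png',np.hstack([cv2.resize(cv2.imread('pics/t8.png'),(400,300)),cv2.resize(D['im'][140:230,260:380,::-1],(400,300))]))"
```

```text
[0.4277 0.0348 0.1642] [ 0.4    -0.0258 -4.2655] [-0.0028 -0.0689  0.0065] 13.8833 0.035438639921645136
side ball [0.409  0.0328 0.0737] 747 463 tilt x,y deg [9.7027 1.0433] 0.11113990960227135
scene ball [0.4082 0.0307 0.076 ] 318 179 tilt x,y deg [10.3092  2.2034] 0.10909306015726217
wrist ball [0.4091 0.0326 0.0748] 6912 5878 tilt x,y deg [9.7322 1.1578] 0.11005087049494178
```

View pics/t8c.png

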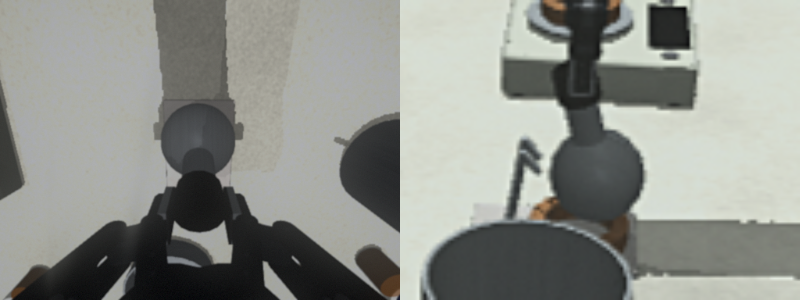

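The flask hangs free above the cradle with about 10–14° of lean left. One more pass.

Call:
carry_out(series=[[0,[0.15,0,-0.1],0],[0,[0.15,0,-0.15],0],[0,[0,0,-0.12],0],[0,[0,0,-0.08],0],[0,[0,0,0],0],[0,[-0.1,0,0.02],0],[0,[-0.1,0,0.02],0],[0,[-0.1,0,0.01],0]])

```text
time_s: 14.75
eef_pos: [0.4296, 0.0349, 0.1496]
orientation: [-0.016, 1.0, 0.0, 0.002]
contact_force: [5.0, -1.3, 5.5]
grip_width: 0.0359
gripper_force: 68.8
```

Call:
carry_out(series=[[0,[-0.12,0,0.01],0],[0,[-0.12,0,0],0],[0,[-0.12,0,0],0],[0,[-0.12,0,0],0],[0,[0,0,0],0],[0,[0,0,0.15],0],[0,[0.1,0,0.15],0],[0,[0.1,0,0.1],0]])

```text
time_s: 15.42
eef_pos: [0.4157, 0.0346, 0.1653]
orientation: [-0.016, 1.0, -0.0, -0.001]
contact_force: [0.3, -0.5, -3.2]
grip_width: 0.0351
gripper_force: 69.4
```

```bash
cat >> tilt.py <<'E'
    if n=="wrist":
        b=f.x; k=ok&(np.hypot(P[:,0]-b[0],P[:,1]-b[1])<.06)&(P[:,2]>b[2]+.044)&(P[:,2]<b[2]+.076)&(I.max(1)>48)
        if k.sum()>30:
            a=LS(lambda t:np.linalg.norm(np.cross(P[k]-b,np.array([np.sin(t[0]),t[1],np.cos(t[0])])/np.sqrt(1+t[1]**2)),axis=1)-.015,[.1,0.],loss="cauchy",f_scale=.001)
            print("neck tilt x,y",np.degrees(a.x),k.sum(),np.median(abs(a.fun)))
E
python3 tilt.py t9
```

```text
[0.4157 0.0346 0.1653] [ 0.3272 -0.5047 -3.2298] [ 0.0222 -0.1289  0.0152] 15.4167 0.03512319047941738
side ball [0.4138 0.0338 0.0736] 755 461 tilt x,y deg [0.9936 0.4633] 0.11068158217822387
scene ball [0.4143 0.0318 0.0763] 353 206 tilt x,y deg [0.7577 1.5111] 0.10799021157543306
wrist ball [0.415  0.0338 0.0747] 5449 5264 tilt x,y deg [0.3721 0.4641] 0.10959905825978637
neck tilt x,y [5.8436 0.813 ] 744 0.00016800200496063476
```

Neck lean is now only 5.8°. I'll stand it in the cradle ring, release, and regrip at 90° so the parallel pads square it up.

Call:
carry_out(series=[[0,[0.17,0,-0.1],0],[0,[0,0,-0.15],0],[0,[0,0,-0.1],0],[0,[0,0,-0.06],0],[0,[0,0,-0.03],0],[0,[0,0,0],0],[0,[0,0,0],0],[0,[0,0,0],0]])

```text
time_s: 16.23
eef_pos: [0.4239, 0.0348, 0.1476]
orientation: [-0.016, 1.0, 0.0, 0.0]
contact_force: [1.1, -0.6, -0.5]
grip_width: 0.0354
gripper_force: 69.9
```

Call:
carry_out(series=[[0.46,[0,0,0],0],[0.48,[0,0,0],0],[0.5,[0,0,0],0],[0.55,[0,0,0],0],[0.6,[0,0,0],0],[0.6,[0,0,0],0],[0.6,[0,0,0],0],[0.6,[0,0,0],0]])

```text
time_s: 16.9
eef_pos: [0.4239, 0.0349, 0.1475]
orientation: [-0.016, 1.0, 0.0, -0.0]
contact_force: [0.1, 0.5, -0.1]
grip_width: 0.0513
gripper_force: 0.0
```

```bash
python3 tilt.py t10; python3 -c "
from h import *
print(arm.sense()['q'])"
```

```text
[0.4239 0.0349 0.1475] [ 0.0884  0.5188 -0.1202] [-0.0422 -0.0149  0.002 ] 16.9 0.051348089630814005
side ball [0.4222 0.0339 0.0558] 724 425 tilt x,y deg [0.8684 0.4962] 0.11069240197780612
scene ball [0.4208 0.0315 0.057 ] 332 163 tilt x,y deg [1.5861 1.7707] 0.10961089927345949
wrist ball [0.4217 0.0337 0.0564] 6014 5339 tilt x,y deg [1.1191 0.6193] 0.11011142232035663
neck tilt x,y [7.3586 0.5415] 832 0.00015866318117122285
[-0.60294613  0.17887796  0.46013069  2.17585159 -0.10951245  0.80814875
  1.52863467]
```

Call:
carry_out(series=[[0.6,[0,0,0.4],0],[0.6,[0,0,0.8],0],[1,[0.1,0,0],-1],[1,[0,0,0],-1],[1,[0,0,0],-1],[1,[0,0,0],-1],[1,[0,0,0],-1],[1,[0,0,0],-1]])

```text
time_s: 17.72
eef_pos: [0.4278, 0.0349, 0.1955]
orientation: [0.34, 0.94, 0.0, 0.0]
contact_force: [0.5, 0.1, -0.1]
grip_width: 0.0854
gripper_force: 0.0
```

Call:
carry_out(series=[[1,[0,0,0],-1],[1,[0,0,0],-1],[1,[0,0,0],-1],[1,[0,0,0],-1],[1,[0,0,0],-1],[1,[0,0,0],-1],[1,[0,0,0],-1],[1,[0,0,0],-0.3]])

```text
time_s: 18.38
eef_pos: [0.4278, 0.0349, 0.1955]
orientation: [0.707, 0.707, -0.0, -0.0]
contact_force: [-0.5, 0.7, -0.0]
grip_width: 0.0851
gripper_force: 0.0
```

```bash
python3 -c "
from h import *
from scipy.optimize import least_squares as LS
np.set_printoptions(precision=4,suppress=True)
s=arm.sense();print(s['eef_pos'],s['orientation'],s['q'],s['time_s'])
C=cam('wrist');save(C,'t11.png');P=cloud(C).reshape(-1,3)
m=(np.hypot(P[:,0]-.428,P[:,1]-.034)<.05)&(P[:,2]>.155)&(P[:,2]<.175)
print('cap top',m.sum(),P[m].mean(0),P[m].min(0),P[m].max(0))
"
```

```text
[0.4278 0.0349 0.1955] [ 0.7075  0.7067 -0.     -0.    ] [-0.7621  0.1119  0.6234  2.1196 -0.0812  0.9327 -0.0942] 18.3833
cap top 2145 [0.4347 0.0372 0.1634] [0.4164 0.0162 0.155 ] [0.454  0.0541 0.1675]
```

View pics/t11.png

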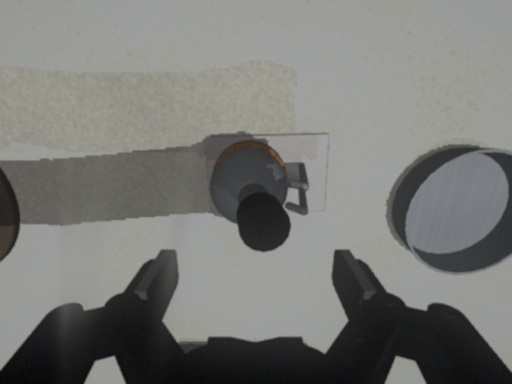

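The wrist view shows the flask standing in the ring, cap at pixel (222,264) midway between the open fingers, which now close along x. I'll descend and pinch.

Call:
carry_out(series=[[1,[0,0,-0.5],0],[1,[0,0,-0.5],0],[1,[0,0,-0.3],0],[1,[0,0,-0.16],0],[1,[0,0,0],0],[0.8,[0,0,0],0],[0.6,[0,0,0],0],[0.6,[-0.06,0,0],0]])

```text
time_s: 19.1
eef_pos: [0.4264, 0.035, 0.1379]
orientation: [0.705, 0.709, 0.001, 0.0]
contact_force: [-0.3, -0.7, 0.9]
grip_width: 0.0521
gripper_force: 0.4
```

Call:
carry_out(series=[[0.55,[-0.06,0,0],0],[0.5,[0,0,0],0],[0.47,[0,0,0],0],[0.3,[0,0,0],0],[0,[0,0,0],0],[0,[0,0,0],0],[0,[0,0,0],0],[0,[0,0,0],0]])

```text
time_s: 19.77
eef_pos: [0.4234, 0.0349, 0.1372]
orientation: [0.705, 0.709, 0.0, 0.0]
contact_force: [1.9, -0.2, -0.1]
grip_width: 0.0364
gripper_force: 60.0
```

```bash
python3 tilt.py t12
```

```text
[0.4234 0.0349 0.1372] [ 1.9218 -0.2428 -0.1309] [ 0.0363 -0.597  -0.0267] 19.7667 0.036394484748612385
side ball [0.4215 0.0342 0.0562] 747 425 tilt x,y deg [1.116  0.3895] 0.10008077418949374
scene ball [0.4202 0.0324 0.0581] 390 173 tilt x,y deg [1.8837 1.464 ] 0.0982516592142673
wrist ball [0.421  0.0338 0.0569] 8032 5289 tilt x,y deg [1.4071 0.6162] 0.09940043790861573
neck tilt x,y [1.7805 0.3816] 741 0.00019070805944422856
```

The flask is now gripped at under 2° of lean. I'll lift it and carry it to the balance.

Call:
carry_out(series=[[0,[0,0,0.15],0],[0,[0,0,0.4],0],[0,[0,0,0.6],0],[0,[0,0,0.7],0],[0,[0,-0.3,0.65],0],[0,[0,-0.6,0.2],0],[0,[0.1,-0.8,0],0],[0,[0.1,-0.8,0],0]])

```text
time_s: 20.58
eef_pos: [0.4301, -0.0657, 0.2457]
orientation: [0.704, 0.71, 0.0, -0.001]
contact_force: [1.2, 0.1, -4.9]
grip_width: 0.0364
gripper_force: 61.0
```

Call:
carry_out(series=[[0,[0.1,-0.9,0],0],[0,[0,-0.9,0],0],[0,[0,-0.9,0],0],[0,[0,-0.9,0],0],[0,[0,-0.9,0],0],[0,[0,-0.7,0],0],[0,[0,-0.3,0],0],[0,[0,0,0],0]])

```text
time_s: 21.25
eef_pos: [0.433, -0.2881, 0.2448]
orientation: [0.707, 0.707, -0.001, -0.001]
contact_force: [0.1, 0.9, -4.0]
grip_width: 0.0367
gripper_force: 61.0
```

```bash
cat > ring.py <<'E'
from h import *
import sys
from scipy.optimize import least_squares as LS
np.set_printoptions(precision=4,suppress=True)
for n in("wrist","side","scene"):
    C=cam(n);P=cloud(C).reshape(-1,3);I=C["im"].reshape(-1,3).astype(int)
    m=(C["dep"].ravel()>0)&(np.hypot(P[:,0]-.434,P[:,1]+.336)<.055)&(I[:,0]-I[:,2]>30)&(P[:,2]>.07)
    t=m&(P[:,2]>.0815)
    if t.sum()<20: print(n,m.sum());continue
    r=lambda p:np.maximum(0,np.maximum(np.hypot(*(P[t][:,:2]-p).T)-.0445,.0305-np.hypot(*(P[t][:,:2]-p).T)))
    f=LS(r,[.434,-.336])
    print(n,t.sum(),"ring",f.x,P[t][:,2].mean(),"res",f.fun.max())
    if n=="wrist": save(C,sys.argv[1]+".png")
E
python3 ring.py r1; python3 tilt.py t13
```

```text
wrist 0
side 43 ring [ 0.4327 -0.3323] 0.0829063965582188 res 0.0004863166165642273
scene 130 ring [ 0.4345 -0.3377] 0.0856917737852079 res 0.0026793345136865987
[ 0.4344 -0.2838  0.2445] [-0.548   0.1196 -3.2332] [ 0.0591 -0.0015 -0.0296] 21.4 0.03644516769040442
side ball [ 0.4321 -0.2847  0.1631] 462 269 tilt x,y deg [1.3136 0.5052] 0.10043143440849062
scene ball [ 0.4321 -0.2859  0.165 ] 303 192 tilt x,y deg [1.3686 1.183 ] 0.09853751708943313
wrist ball [ 0.4323 -0.2844  0.1644] 5542 5281 tilt x,y deg [1.2255 0.3406] 0.09912582358248531
neck tilt x,y [1.9849 0.3596] 560 0.00012249620847506158
```

View pics/t13.png

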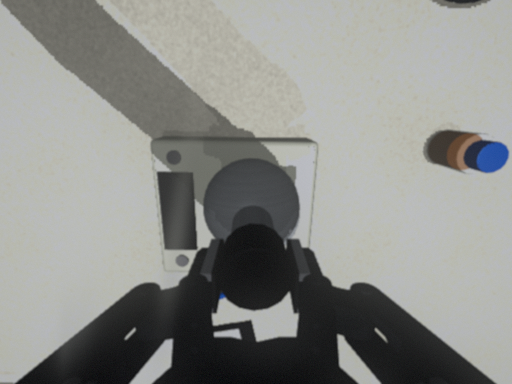

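The view shows the flask above the balance: case top edge at row 138, side edges at columns 155 and 318. The ring is hidden beneath the flask, so I'll use the case edges as a check on its centre.

Run:
```python
from h import *
np.set_printoptions(precision=4,suppress=True)
for n in ("wrist","side","scene"):
    C=cam(n);P=cloud(C).reshape(-1,3);k=C["dep"].ravel()>0
    m=k&(abs(P[:,2]-.052)<.005)&(P[:,1]<-.2)&(P[:,1]>-.46)&(P[:,0]>.27)&(P[:,0]<.55)
    print(n,m.sum(),P[m][:,2].mean(),"x",np.percentile(P[m][:,0],[.5,99.5]),"y",np.percentile(P[m][:,1],[.5,99.5]))
    # pan
    m=k&(abs(P[:,2]-.064)<.004)&(np.hypot(P[:,0]-.434,P[:,1]+.336)<.07)
    if m.sum()>50: print(" pan x",np.percentile(P[m][:,0],[.5,99.5]),"y",np.percentile(P[m][:,1],[.5,99.5]),m.sum())
    D=np.load(n+".npz")["P"] if n!="wrist" else None
    if D is not None:
        m=(abs(D[:,2]-.064)<.004)&(np.hypot(D[:,0]-.434,D[:,1]+.336)<.07)
        print(" pan0 x",np.percentile(D[m][:,0],[.5,99.5]),"y",np.percentile(D[m][:,1],[.5,99.5]),m.sum())
```

```text
wrist 10211 0.052361493212959014 x [0.3057 0.5117] y [-0.4237 -0.2418]
side 792 0.050633911089085284 x [0.3063 0.5122] y [-0.423  -0.2366]
 pan x [0.3785 0.4913] y [-0.3701 -0.276 ] 165
 pan0 x [0.3754 0.491 ] y [-0.3674 -0.2735] 174
scene 1053 0.05241466065359847 x [0.3079 0.5149] y [-0.4314 -0.2428]
 pan x [0.3956 0.4926] y [-0.3935 -0.2798] 272
 pan0 x [0.3796 0.4949] y [-0.3937 -0.2792] 272
```

Call:
carry_out(series=[[0,[0.04,-0.4,0],0],[0,[0,-0.55,-0.1],0],[0,[0,-0.32,-0.3],0],[0,[0,0,-0.3],0],[0,[0,0,-0.2],0],[0,[0,0,-0.12],0],[0,[0,0,-0.08],0],[0,[0,0,0],0]])

```text
time_s: 22.37
eef_pos: [0.4368, -0.3348, 0.2006]
orientation: [0.705, 0.71, 0.0, -0.001]
contact_force: [0.6, -0.8, -4.0]
grip_width: 0.0363
gripper_force: 61.0
```

```bash
python3 tilt.py t14
```

```text
[ 0.4368 -0.3348  0.2006] [ 0.6126 -0.7655 -3.9577] [ 0.0351 -0.0309 -0.0223] 22.3667 0.03631924249311408
side ball [ 0.4346 -0.3355  0.1188] 501 246 tilt x,y deg [1.2482 0.389 ] 0.10080457556783934
scene ball [ 0.4342 -0.338   0.1216] 313 190 tilt x,y deg [1.4966 1.83  ] 0.09800055334846632
wrist ball [ 0.4344 -0.3365  0.121 ] 6013 5287 tilt x,y deg [1.3802 0.9926] 0.09859018062303208
neck tilt x,y [1.917  0.4099] 570 0.00012699024866218243
```

Call:
carry_out(series=[[0,[0,0.02,-0.03],0],[0,[0,0,-0.03],0],[0,[0,0,-0.03],0],[0,[0,0,-0.02],0],[0,[0,0,-0.02],0],[0,[0,0,-0.01],0],[0,[0,0,0],0],[0,[0,0,0],0]])

```text
time_s: 23.18
eef_pos: [0.4366, -0.3351, 0.1955]
orientation: [0.705, 0.709, -0.0, -0.0]
contact_force: [-0.3, 0.3, -4.1]
grip_width: 0.036
gripper_force: 61.0
```

Call:
carry_out(series=[[0,[0,0,-0.02],0],[0,[0,0,0],0],[0,[0,0,-0.02],0],[0,[0,0,0],0],[0,[0,0,0],0],[0,[0,0,0],0],[0,[0,0,0],0],[0,[0,0,0],0]])

```text
time_s: 23.85
eef_pos: [0.4367, -0.3351, 0.1939]
orientation: [0.705, 0.709, 0.0, -0.0]
contact_force: [-0.4, -0.1, -3.8]
grip_width: 0.0362
gripper_force: 61.0
```

Call:
carry_out(series=[[0,[0,0,-0.02],0],[0,[0,0,0],0],[0,[0,0,-0.015],0],[0,[0,0,0],0],[0,[0,0,0],0],[0,[0,0,0],0],[0,[0,0,0],0],[0,[0,0,0],0]])

```text
time_s: 24.52
eef_pos: [0.4367, -0.3356, 0.193]
orientation: [0.705, 0.709, 0.0, 0.0]
contact_force: [-2.4, -0.5, 5.3]
grip_width: 0.0363
gripper_force: 62.0
```

```bash
python3 tilt.py t15
```

```text
[ 0.4367 -0.3356  0.193 ] [-2.45   -0.5074  5.2563] [-0.0375  0.5964 -0.0163] 24.5167 0.036280146983841764
side ball [ 0.4347 -0.3357  0.111 ] 543 246 tilt x,y deg [1.159  0.0776] 0.10100388005722574
scene ball [ 0.4345 -0.3374  0.1133] 433 182 tilt x,y deg [1.2982 1.0576] 0.09877948124641207
wrist ball [ 0.434  -0.3364  0.1126] 7537 5287 tilt x,y deg [1.5331 0.4385] 0.09944202812350678
neck tilt x,y [1.9422 0.2187] 579 0.00012249430522702498
```

Seated. I'll ease the pressure, release, and let it stand alone for more than a second.

Call:
carry_out(series=[[0,[-0.02,0,0.01],0],[0,[0,0,0],0],[0.44,[0,0,0],0],[0.46,[0,0,0],0],[0.5,[0,0,0],0],[0.6,[0,0,0],0],[0.75,[0,0,0],0],[0.75,[0,0,0],0]])

```text
time_s: 25.33
eef_pos: [0.4359, -0.335, 0.1928]
orientation: [0.705, 0.709, 0.0, -0.0]
contact_force: [0.5, -0.2, 0.5]
grip_width: 0.0641
gripper_force: 0.0
```

Call:
carry_out(series=[[0.75,[0,0,0],0],[0.75,[0,0,0],0],[0.75,[0,0,0],0],[0.75,[0,0,0],0],[0.75,[0,0,0],0],[0.75,[0,0,0],0],[0.75,[0,0,0],0],[0.75,[0,0,0],0]])

```text
time_s: 26.0
eef_pos: [0.4359, -0.3351, 0.1929]
orientation: [0.705, 0.709, 0.0, 0.0]
contact_force: [0.5, -0.8, -0.6]
grip_width: 0.064
gripper_force: 0.0
```

Call:
carry_out(series=[[0.75,[0,0,0],0],[0.75,[0,0,0],0],[0.75,[0,0,0],0],[0.75,[0,0,0],0],[0.75,[0,0,0],0],[0.75,[0,0,0],0],[0.75,[0,0,0],0],[0.75,[0,0,0],0]])

```text
time_s: 26.67
eef_pos: [0.4359, -0.3351, 0.1929]
orientation: [0.705, 0.709, -0.0, 0.0]
contact_force: [-0.6, -0.4, 0.5]
grip_width: 0.0639
gripper_force: 0.0
```

```bash
python3 tilt.py t16
```

```text
[ 0.4359 -0.3351  0.1929] [-0.6441 -0.3828  0.4892] [ 0.0037 -0.0169 -0.0653] 26.6667 0.06390078323519975
side ball [ 0.4343 -0.3361  0.1112] 545 242 tilt x,y deg [0.8786 0.537 ] 0.10068944570245568
scene ball [ 0.4331 -0.3381  0.1134] 445 193 tilt x,y deg [1.5847 1.76  ] 0.09860818190314417
wrist ball [ 0.4335 -0.3366  0.1125] 7696 5327 tilt x,y deg [1.348  0.8382] 0.09941672692542156
neck tilt x,y [1.9699 0.1559] 607 0.00012778923160638306
```

View pics/t16.png

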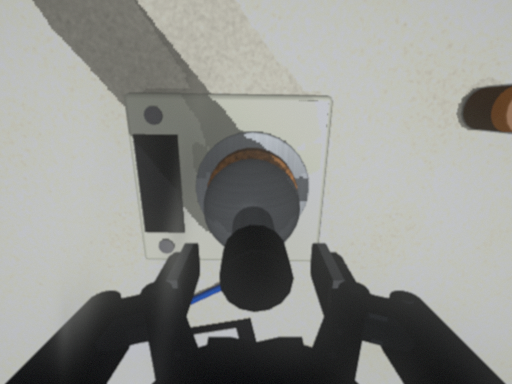

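It stands by itself upright, cap at pixel (265,257) clear of both fingers. It has stood free for over 1.3 s. I'll take it again and lift.

Call:
carry_out(series=[[0.6,[0,0,0],0],[0.5,[0,0,0],0],[0.47,[0,0,0],0],[0.45,[0,0,0],0],[0,[0,0,0],0],[0,[0,0,0],0],[0,[0,0,0],0],[0,[0,0,0],0]])

```text
time_s: 27.48
eef_pos: [0.4357, -0.3353, 0.1931]
orientation: [0.705, 0.709, -0.0, 0.0]
contact_force: [-2.5, -0.4, 3.2]
grip_width: 0.0364
gripper_force: 59.6
```

Call:
carry_out(series=[[0,[0,0,0.1],0],[0,[0,0,0.3],0],[0,[0,0,0.5],0],[0,[0,0,0.7],0],[0,[0,0,0.8],0],[0,[0,0.3,0.6],0],[0,[0,0.6,0.4],0],[0,[0,0.9,0.2],0]])

```text
time_s: 28.15
eef_pos: [0.4356, -0.2658, 0.3398]
orientation: [0.707, 0.707, -0.0, 0.002]
contact_force: [1.2, 1.6, -3.2]
grip_width: 0.0364
gripper_force: 60.7
```

Call:
carry_out(series=[[0,[0,0.9,0],0],[0,[0.1,0.9,0],0],[0,[0.1,0.9,0],0],[0,[0.1,0.9,0],0],[0,[0.1,0.9,0],0],[0,[0.1,0.9,0],0],[0,[0,0.9,0],0],[0,[0,0.9,0],0]])

```text
time_s: 28.82
eef_pos: [0.4555, 0.0264, 0.3376]
orientation: [0.705, 0.709, 0.0, 0.0]
contact_force: [0.1, 0.4, -4.0]
grip_width: 0.0363
gripper_force: 60.8
```

Call:
carry_out(series=[[0,[0,0.9,0],0],[0,[0,0.8,0],0],[0,[0,0.8,0],0],[0,[0,0.6,0],0],[0,[0,0.4,0],0],[0,[0,0,0],0],[0,[0,0,0],0],[0,[0,0,0],0]])

```text
time_s: 29.48
eef_pos: [0.4559, 0.164, 0.3372]
orientation: [0.705, 0.709, -0.0, 0.0]
contact_force: [0.2, 0.3, -3.5]
grip_width: 0.0362
gripper_force: 60.7
```

```bash
cat > pot.py <<'E'
from h import *
from scipy.optimize import least_squares as LS
np.set_printoptions(precision=4,suppress=True)
for n in("wrist","side","scene"):
    C=cam(n);P=cloud(C).reshape(-1,3)
    m=(C["dep"].ravel()>0)&(abs(np.hypot(P[:,0]-.457,P[:,1]-.325)-.068)<.008)&(abs(P[:,2]-.168)<.005)
    if m.sum()<20: print(n,m.sum());continue
    f=LS(lambda p:np.hypot(*(P[m][:,:2]-p).T)-.068,[.457,.325],loss="soft_l1",f_scale=.002)
    print(n,m.sum(),"pot",f.x,P[m][:,2].mean(),P[m].min(0),P[m].max(0))
E
python3 pot.py; python3 tilt.py t17
```

```text
wrist 1175 pot [0.4564 0.3255] 0.16913786725784208 [0.3869 0.2558 0.163 ] [0.5259 0.3446 0.1723]
side 451 pot [0.4566 0.3271] 0.16711237426165285 [0.3873 0.2546 0.163 ] [0.526  0.3968 0.1716]
scene 224 pot [0.4573 0.3233] 0.16853134233874742 [0.3878 0.2538 0.1631] [0.5285 0.3923 0.173 ]
[0.456  0.1638 0.3372] [-0.3443  0.7056 -3.1687] [-0.0156  0.0389 -0.0085] 29.6333 0.03654137341532715
side ball [0.454  0.1622 0.2557] 1006 769 tilt x,y deg [1.1255 0.9171] 0.10049776406793642
scene ball [0.4528 0.1607 0.2574] 404 310 tilt x,y deg [1.8508 1.8047] 0.098906909430998
wrist ball [0.454  0.1625 0.2563] 5674 5275 tilt x,y deg [1.1351 0.7424] 0.09984907559369133
neck tilt x,y [1.5282 0.2409] 588 0.0001291654425871966
```

View pics/t17.png

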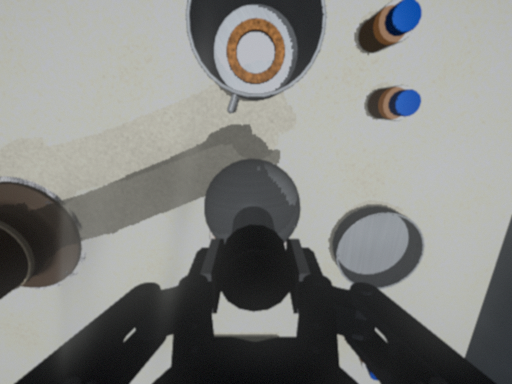

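The pot's mouth is at the top, with its cork ring at pixel (50,256) on the floor; jars are on the right, clear of the path. I'll measure that ring.

Run:
```python
from h import *
from scipy.optimize import least_squares as LS
np.set_printoptions(precision=4,suppress=True)
C=cam("wrist");P=cloud(C).reshape(-1,3);I=C["im"].reshape(-1,3).astype(int)
m=(C["dep"].ravel()>0)&(np.hypot(P[:,0]-.457,P[:,1]-.325)<.06)&(I[:,0]-I[:,2]>30)&(P[:,2]<.05)&(P[:,2]>.014)
r=lambda p:np.maximum(0,np.maximum(np.hypot(*(P[m][:,:2]-p).T)-.045,.030-np.hypot(*(P[m][:,:2]-p).T)))
f=LS(r,[.457,.325]);print(m.sum(),f.x,P[m].min(0),P[m].max(0),np.median(P[m][:,2]),f.fun.max())
```

```text
1576 [0.4563 0.3246] [0.4131 0.2816 0.0141] [0.5006 0.3692 0.0213] 0.017630196560596445 5.7338888804204374e-05
```

Call:
carry_out(series=[[0,[0.07,0.4,0],0],[0,[0,0.7,0],0],[0,[0,0.9,0],0],[0,[0,0.9,0],0],[0,[0,0.7,0],0],[0,[0,0.37,0],0],[0,[0,0.1,0],0],[0,[0,0,0],0]])

```text
time_s: 30.5
eef_pos: [0.4583, 0.3287, 0.3362]
orientation: [0.704, 0.71, -0.001, 0.0]
contact_force: [0.0, -1.7, -3.4]
grip_width: 0.0362
gripper_force: 60.8
```

```bash
python3 tilt.py t18;python3 pot.py
```

```text
[0.4583 0.3287 0.3362] [ 0.0379 -1.6569 -3.3571] [-0.0753 -0.0127  0.03  ] 30.5 0.0362432010057426
side ball [0.4562 0.3269 0.2549] 1363 1088 tilt x,y deg [1.2095 1.0462] 0.10038342515815167
scene ball [0.4555 0.3235 0.2569] 414 327 tilt x,y deg [1.6313 3.0191] 0.09850881203130825
wrist ball [0.4572 0.3245 0.256 ] 5621 5280 tilt x,y deg [0.6665 2.46  ] 0.09928971542104936
neck tilt x,y [1.5243 0.3278] 583 0.00012029619120413303
wrist 961 pot [0.4566 0.3249] 0.1691836248595445 [0.3872 0.2894 0.1631] [0.5259 0.3941 0.1722]
side 409 pot [0.4565 0.327 ] 0.16711463265798515 [0.3873 0.2584 0.163 ] [0.5256 0.3969 0.172 ]
scene 166 pot [0.457  0.3231] 0.16833766223652918 [0.3984 0.2538 0.163 ] [0.5268 0.3927 0.173 ]
```

Call:
carry_out(series=[[0,[0,0,-0.3],0],[0,[0,0,-0.6],0],[0,[0,0,-0.7],0],[0,[0,0,-0.7],0],[0,[0,0,-0.6],0],[0,[0,0,-0.4],0],[0,[0,0,-0.2],0],[0,[0,0,0],0]])

```text
time_s: 31.47
eef_pos: [0.458, 0.3267, 0.1955]
orientation: [0.705, 0.709, -0.001, -0.0]
contact_force: [0.1, 0.4, -4.6]
grip_width: 0.0366
gripper_force: 60.7
```

```bash
python3 tilt.py t19;python3 pot.py
```

```text
[0.458  0.3267 0.1955] [ 0.1003  0.3573 -4.6288] [-0.0683  0.0175  0.0498] 31.4667 0.036645204134298025
side ball [0.4504 0.3595 0.125 ] 3416 282 tilt x,y deg [  4.8541 -20.1314] 0.09563964065989068
scene ball [0.4558 0.3239 0.117 ] 628 196 tilt x,y deg [1.3277 1.6225] 0.09754209663495625
wrist ball [0.4573 0.326  0.1171] 15144 5277 tilt x,y deg [0.423  0.3638] 0.09736068116619843
neck tilt x,y [1.5363 0.2736] 596 0.00012612051825449788
wrist 3669 pot [0.4568 0.3254] 0.16886045378489303 [0.3876 0.2547 0.163 ] [0.5261 0.3947 0.1721]
side 357 pot [0.4566 0.3269] 0.16729824428898926 [0.3872 0.2628 0.163 ] [0.5257 0.3972 0.1713]
scene 196 pot [0.457 0.323] 0.16826940437150262 [0.389  0.2538 0.1631] [0.5283 0.3925 0.173 ]
```

Call:
carry_out(series=[[0,[0,0,-0.3],0],[0,[0,0,-0.35],0],[0,[0,0,-0.35],0],[0,[0,0,-0.25],0],[0,[0,0,-0.17],0],[0,[0,0,-0.1],0],[0,[0,0,-0.05],0],[0,[0,0,0],0]])

```text
time_s: 32.43
eef_pos: [0.4588, 0.3278, 0.1342]
orientation: [0.705, 0.709, 0.0, 0.0]
contact_force: [0.1, 0.2, -4.0]
grip_width: 0.0365
gripper_force: 60.8
```

Call:
carry_out(series=[[0,[0,0,0],0],[0,[0,0,-0.02],0],[0,[0,0,0],0],[0,[0,0,-0.02],0],[0,[0,0,0],0],[0,[0,0,0],0],[0,[0,0,0],0],[0,[0,0,0],0]])

```text
time_s: 33.1
eef_pos: [0.4587, 0.3277, 0.1325]
orientation: [0.705, 0.709, 0.0, 0.0]
contact_force: [0.0, -0.8, -3.8]
grip_width: 0.0365
gripper_force: 60.8
```

Call:
carry_out(series=[[0,[0,-0.03,-0.02],0],[0,[0,0,-0.02],0],[0,[0,0,-0.02],0],[0,[0,0,-0.02],0],[0,[0,0,-0.02],0],[0,[0,0,0],0],[0,[0,0,0],0],[0,[0,0,0],0]])

```text
time_s: 33.77
eef_pos: [0.4586, 0.3265, 0.1285]
orientation: [0.705, 0.709, -0.0, 0.0]
contact_force: [-0.8, 0.1, -2.8]
grip_width: 0.0365
gripper_force: 60.9
```

Call:
carry_out(series=[[0,[0,0,-0.01],0],[0,[0,0,0],0],[0,[0,0,0],0],[0,[0,0,0],0],[0,[0,0,0],0],[0,[0,0,0],0],[0,[0,0,0],0],[0,[0,0,0],0]])

```text
time_s: 34.43
eef_pos: [0.4587, 0.3266, 0.1282]
orientation: [0.705, 0.709, 0.0, -0.0]
contact_force: [-0.4, 0.5, -0.4]
grip_width: 0.0364
gripper_force: 61.1
```

Call:
carry_out(series=[[0,[0,0,-0.01],0],[0,[0,0,0],0],[0,[0,0,0],0],[0,[0,0,0],0],[0,[0,0,0],0],[0,[0,0,0],0],[0,[0,0,0],0],[0,[0,0,0],0]])

```text
time_s: 35.1
eef_pos: [0.4588, 0.3267, 0.1281]
orientation: [0.705, 0.709, 0.0, -0.0]
contact_force: [-2.2, -0.2, 5.0]
grip_width: 0.0366
gripper_force: 61.8
```

```bash
python3 tilt.py t20
```

```text
[0.4588 0.3267 0.1281] [-2.1548 -0.235   4.979 ] [-0.1019  0.52   -0.0046] 35.1 0.03657045592224277
side ball [0.443  0.3555 0.0843] 1918 205 tilt x,y deg [ 14.1514 -24.6492] 0.07086137956785436
scene ball [0.487  0.3251 0.07  ] 341 43 tilt x,y deg [-20.067    1.1975] 0.082095034923315
wrist ball [0.4567 0.3248 0.0475] 19423 5255 tilt x,y deg [1.2208 1.104 ] 0.09967165093094274
neck tilt x,y [1.567  0.4444] 587 0.00012482110625475912
```

Seated in the pot's ring. I'll release, and retreat straight up with the fingers only part open.

Call:
carry_out(series=[[0,[-0.02,0,0.01],0],[0,[0,0,0],0],[0.44,[0,0,0],0],[0.46,[0,0,0],0],[0.5,[0,0,0],0],[0.6,[0,0,0],0],[0.65,[0,0,0],0],[0.65,[0,0,0],0]])

```text
time_s: 35.92
eef_pos: [0.4578, 0.3265, 0.128]
orientation: [0.705, 0.709, -0.0, 0.0]
contact_force: [0.8, 0.5, -0.3]
grip_width: 0.0553
gripper_force: 0.0
```

Call:
carry_out(series=[[0.65,[-0.02,0,0],0],[0.65,[0,0,0.1],0],[0.65,[0,0,0.3],0],[0.65,[0,0,0.5],0],[0.65,[0,0,0.7],0],[0.65,[0,0,0.9],0],[0.65,[0,0,0.9],0],[0.65,[0,0,0.9],0]])

```text
time_s: 36.58
eef_pos: [0.457, 0.326, 0.3031]
orientation: [0.705, 0.709, 0.0, 0.0]
contact_force: [1.4, 1.2, -0.5]
grip_width: 0.0551
gripper_force: 0.0
```

Call:
carry_out(series=[[0.65,[0,-0.5,0.5],0],[0.65,[0,-0.8,0],0],[0.65,[0,-0.8,0],0],[0.65,[0,-0.5,0],0],[0.65,[0,0,0],0],[0.65,[0,0,0],0],[0.65,[0,0,0],0],[0.65,[0,0,0],0]])

```text
time_s: 37.25
eef_pos: [0.4568, 0.2237, 0.3204]
orientation: [0.704, 0.71, 0.0, -0.0]
contact_force: [0.4, -0.2, 0.8]
grip_width: 0.0556
gripper_force: 0.0
```

Run:
```python
from h import *
s=arm.sense();print(s["eef_pos"],s["contact_force"],s["time_s"])
C=cam("wrist");D=cam("scene")
cv2.imwrite("pics/end.png",np.hstack([cv2.resize(C["im"][...,::-1],(400,300)),cv2.resize(D["im"][...,::-1],(400,300))]))
```

```text
[0.45684148 0.22372059 0.32035965] [ 0.38453091 -0.191705    0.81427182] 37.25
```

View pics/end.png

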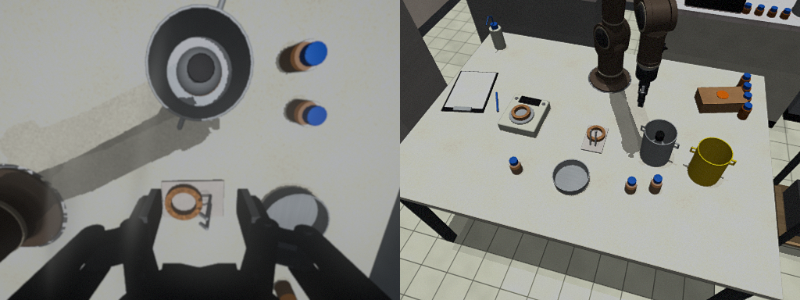

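The flask stands upright in the pot's ring, cap centred at about pixel (67,202) in the left half. The jars are undisturbed and the gripper is clear, so I'm handing in.

```bash
python3 -c "
from workcell import arm
print(arm.finish_job())"
```

```text
the job is handed in; nothing more can be done
None
```

The flask stood free on the balance for over 1.3 s and is now upright in the cork ring at the bottom of the deep steel pot; jars untouched, job handed in at about 37 s, though righting it in the cradle took several passes pressing up to about 23 N on the cradle.

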